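Unlock and switch on the battery isolator

ROBOT

A 6-joint arm with a two-finger parallel gripper is mounted at the origin on the work surface. World frame = base frame: x ahead of the robot, y to its left, z up, the work surface at z = 0. Lengths are in m, angles in degrees, forces in N, time in s.
With the tool pointing down it reaches from about 0.325 to 0.775 m from the base axis. Payload 5.5 kg.
Tool frame: the origin (TCP) lies on the centre line of the jaws, within the pads' length; the fingertips stand 25 mm ahead of it and the grasp point (between the pads) lies 6 mm ahead of it; z points along the fingers, y is the line along which they close (so a half turn about z gives the same grasp; the last joint's range is limited). The gripper opens to 85 mm and grips with 20 to 120 N. Pads are 22 mm wide; open, the fingers measure 114 mm over their backs; the gripper's body (76 mm by 85 mm) begins 54 mm behind the grasp point. The pads swing forward as they close: fully open they stand 13 mm farther back than shut.
Start: joints at [59.834, 5.22, 70.514, -0, 104.267, -3.249], TCP at [0.272, 0.535, 0.221] pointing down, gripper open.
Joint ranges: [-164.24, 164.24], [-49.07, 125.15], [9.68, 141.18], [-86.29, 266.29], [3.28, 154.24], [-151.56, 151.56]. Speed limits (degrees/s): [147.25, 147.25, 172.46, 180, 180, 180].

INTERFACE

Orientations are given as [roll, pitch, yaw] about the fixed x, y, z axes, in that order (R = Rz(yaw) Ry(pitch) Rx(roll)).
In Python, from bench import readout, imaging, job gives the robot as it stands.
- The arm moves only by the tool send_rows, never from a script. Its arguments are lists of equal length, an entry for each row: "slide": the shift along the tool's x, y, z in cm, a list of three; "rotation": the turn, a rotation vector about the tool's x, y, z in rad, a list of three; "claw": the finger opening in cm, from 0 to 8.54. In form: {"slide": [[x, y, z], ...], "rotation": [[ax, ay, az], ...], "claw": [claw, ...]}. A call has 1 to 10 rows; each row is the pose to reach, as a shift and turn from the pose commanded when the call began, along the tool's axes at that moment; what a row does not reach only later rows make up. A row lasts 1/8 s, in which the tool goes at most 62.5 mm and 10.7 degrees, less where a joint would pass 70% of its speed; a pose out of reach is approached as far as the arm can. A call with a gripper value outside its range is refused whole. The fingers move at their own pace and stop on an object; "grip_force" is the grip in N (left out, the last holds). Time passes only in rows, so rows that repeat a pose let the fingers close. It gives the time, the measured TCP pose, the force, the opening and the grip force at its end, in the units of the state.
- readout.read_state(): the state, without advancing time (a new reading comes with each control period).
- imaging.read_camera(name): name is "scene" or "top"; returns (picture, depth): 480x640x3 uint8, red, green, blue; 480x640 float32, m along the optical axis (not along the pixel's ray), 0 where there is no reading.
- imaging.camera_info(name): a dict with "fx", "fy", "cx", "cy" (pixels), "D" ([k1, k2, p1, p2, k3] as OpenCV has them; the pictures are not rectified), "R" (3x3) and "t" (3): a world point X has camera coordinates R X + t. Camera axes: x right, y down, z forward; pixel columns grow to the right and rows downward; lengths in m; the calibration is good to about 2 mm. A picture is of the moment at which its call begins. camera_info takes no time and is no camera call.
- job.sign_off(): hands the job in; it is judged then, once.
The state is a dict: "time": time; "q": joint angles; "joint_vel": joint speeds; "joint_efforts": joint torques, N m; "position": TCP position; "tcp_rot": TCP orientation; "wrist_force": force on the tool from outside, world axes, zero at the start; "torque": the same for the moment, N m; "finger_gap": opening from 0.0 (shut) to 1.0 (fully open); "finger_force": force on a finger pad.
Only numpy, scipy, OpenCV 4.12 (cv2) and the standard library are available. Lean on these libraries where they do the work, as an engineer would, in place of code of your own. Each camera call takes 0.05 s, during which the arm holds its last target. There are 200 camera calls.

TASK

Switch on the bench isolator whose handle ends in a T-shaped crossbar: first draw its lock bar fully back by the square knob, because it blocks the handle, then throw the handle fully over to its other end. Leave the lock bar drawn back, and do not operate the ball-handled switch beside it.

Things in the scene. Friction and masses are not known exactly. Their poses are not given: they have to be found in the camera images.
- main_switch: The isolator to switch on: grey steel box 170 (x) by 160 (y) by 60 (z) mm, screwed down. Origin: centre of its underside; x points away from the robot at yaw 0, z up; offsets below are in its axes. On top: a steel lever with black T crossbar (joint main_handle) at y -35 mm; beside it on a fixed dark rail (x -8 to 12, y -15 to 75, z 60 to 84 mm) a flat steel lock bar with a square black knob.
- lock_knob (a point): Centre of the lock bar's upright black knob, 16 x 16 mm, 32 mm tall (z 94 to 126 mm), sides along the box's x and y. It lies at x 2, y 10 mm + the lock_bar value, z 110 mm in the box's axes.
- lock_bar (a joint): Sliding lock bar, m: starts near 0 (locked), grows along the box's +y, away from the lever, to its stop at 0.045. About 2.5 N friction; stays where left. Bar x -8 to 12, z 84 to 94 mm; at 0 it spans y -50 to 25 mm, so its end lies across the lever's path, close on the lever's +x side. Past about 0.026 the lever can go by.
- main_handle (a joint): Lever, rad: 0 (off, leans 0.6 rad to the box's -x) to 1.2 (on, leans 0.6 rad to +x). Turns about the box's y through x 0, y -35, z 60 mm. Stem 20 mm wide (y), 12 thick; at its end, 80 mm from the pivot, a round crossbar 50 mm long (y), 16 in diameter. Push or grip it; 2 to 5 N; stays where left. With the bar locked it stops after about 0.06 rad.
- spare_handle (a joint): Lever, rad, of the other grey switch (same box, screwed down, no lock bar), with a black ball 32 mm in diameter instead of a crossbar; 0 leans towards the robot, 1.2 is fully over. Not to be operated. Which switch stands left and which right varies.
Not all that is in view belongs to the job. What is shaped like the main_switch but green or orange is not meant.

How it is judged (in metres and radians):
On the way:
1. the lock bar is drawn back while the handle is still off (value of joint lock_bar above 0.033 m and value of joint main_handle below 0.25 rad), for 0.2 s.
At the end, for the whole second after the job is handed in: The T handle is thrown over (within 0.18 rad of its 1.2 rad end stop) and at rest, its lock bar is still drawn back (more than 30 mm of its 45 mm), and the ball-handled switch is still off (below 0.2 rad) (value of joint main_handle above 1.02 rad and value of joint lock_bar above 0.03 m and velocity of joint main_handle below 0.05 rad/s and value of joint spare_handle below 0.2 rad); the robot touches nothing.
It fails at once if the ball-handled switch is operated (its handle moves more than 0.2 rad) (value of joint spare_handle above 0.2 rad).
It also fails if it takes over 40 s, if anything falls off the work surface, if the arm or the gripper's body presses on something with over 40 N, if the wrist force passes 120 N, or if a joint passes its speed limit or range.

## Working session

There is one attempt and no reset: what is moved stays moved. The work goes in short steps, Python scripts to look and compute and a tool call to move; the robot and the scene stay as the last step left them, time stands still between calls to the robot, and variables do not carry over. Pictures are saved under pics/ and viewed, at most 10 in all, crops included, and the job is handed in when it is done.

Besides the shell and the picture viewer there is one more tool, called after "Call:" as a command line: name --argument value ..., lists and objects as JSON in quotes. send_rows: Moves the arm, as the interface text tells. Its arguments: {"type":"object","properties":{"slide":{"type":"array","items":{"type":"array","items":{"type":"number"}}},"rotation":{"type":"array","items":{"type":"array","items":{"type":"number"}}},"claw":{"type":"array","items":{"type":"number"}},"grip_force":{"type":"number"}},"required":["slide","rotation","claw"]}

```bash
mkdir -p pics; python3 - <<'E'
from bench import readout, imaging
import cv2,numpy as np
for n in("top","scene"):
    p,d=imaging.read_camera(n); cv2.imwrite(f"pics/{n}0.png",p[:,:,::-1]); np.save(f"{n}_d.npy",d); np.save(f"{n}_p.npy",p)
    i=imaging.camera_info(n); print(n,{k:np.round(v,4).tolist() for k,v in i.items()})
print(readout.read_state())
E
```

```text
top {'fx': 561.4953, 'fy': 561.4953, 'cx': 318.822, 'cy': 242.5796, 'D': [-0.0739, 0.0, 0.0, 0.0, 0.0], 'R': [[-0.0306, -0.9995, -0.0104], [-0.9915, 0.0317, -0.1263], [0.1265, 0.0065, -0.9919]], 't': [-0.1163, 0.3965, 1.2156]}
scene {'fx': 467.6945, 'fy': 467.6945, 'cx': 324.7706, 'cy': 237.4732, 'D': [-0.0204, 0.0, 0.0, 0.0, 0.0], 'R': [[0.5653, 0.8248, -0.0134], [0.5187, -0.368, -0.7717], [-0.6414, 0.4292, -0.6359]], 't': [-0.1211, -0.1639, 1.3214]}
{'time': 0.1, 'q': array([ 5.98351962e+01,  5.25925015e+00,  7.05766993e+01, -7.53286242e-05,
        1.04265958e+02, -3.24894160e+00]), 'joint_vel': array([ 0.04034309, -0.13027672, -0.12778306, -0.00669479, -0.05642866,
       -0.01008813]), 'joint_efforts': array([ 2.26988093e-03, -4.60214639e+01, -4.19219720e+01, -7.02577836e-05,
        1.06401974e-02,  3.89312493e-05]), 'position': array([0.27147594, 0.53476444, 0.22034224]), 'tcp_rot': array([-1.79898252e+02, -5.70263181e-03,  1.53084114e+02]), 'wrist_force': array([-0.60211187, -0.16423958, -0.54062717]), 'torque': array([ 0.02216323, -0.01095796, -0.02965228]), 'finger_force': 0.0, 'finger_gap': 1.0032199484772581}
```

View pics/top0.png

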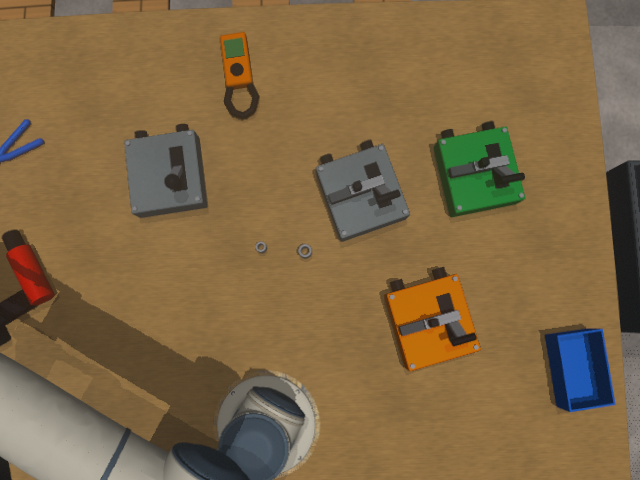

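View pics/scene0.png

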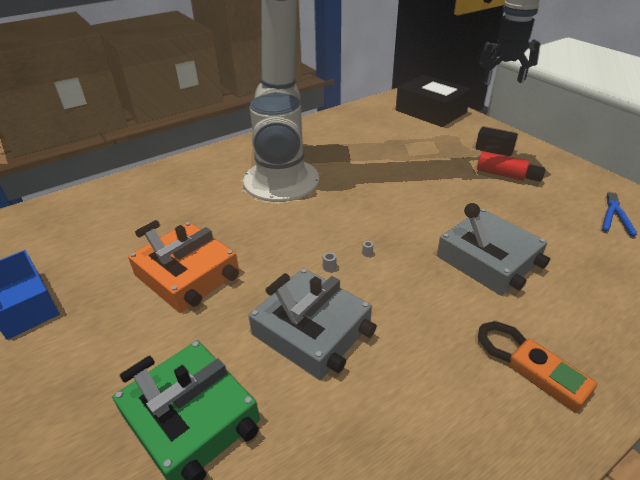

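The top view shows the main switch (grey, T bar) at about (362,190). The knob is at (357,187) and the T bar at (386,198). The ball switch is at (165,172), well to the left. The scene view confirms this, with the knob at (316,286).

```bash
cat >h.py <<'E'
import numpy as np,cv2
from bench import imaging
def cloud(n,p,d):
    i=imaging.camera_info(n);K=np.array([[i['fx'],0,i['cx']],[0,i['fy'],i['cy']],[0,0,1]])
    v,u=np.mgrid[:480,:640]
    r=cv2.undistortPoints(np.stack([u,v],-1).reshape(-1,1,2).astype(np.float64),K,np.array(i['D'])).reshape(480,640,2)
    C=np.dstack([r*d[...,None],d]); return (C-np.array(i['t']))@np.array(i['R'])
E
python3 - <<'E'
from h import *
for n,(a,b,c,e) in(("top",(130,250,305,420)),("scene",(260,385,240,385))):
    p=np.load(n+"_p.npy");d=np.load(n+"_d.npy");X=cloud(n,p,d)
    P=X[a:b,c:e].reshape(-1,3);rgb=p[a:b,c:e].reshape(-1,3).astype(int)
    s=(abs(P[:,2]-.06)<.006)&(rgb.max(1)-rgb.min(1)<25)
    rect=cv2.minAreaRect(P[s][:,:2].astype(np.float32));print(n,rect,np.median(P[s][:,2]))
    dark=(rgb.max(1)<60)
    k=dark&(P[:,2]>.1)
    for lo,hi in((.1,.13),(.115,.135)):
        m=dark&(P[:,2]>lo)&(P[:,2]<hi);Q=P[m]
        if len(Q):
            # cluster
            im=np.zeros(len(P),np.uint8);im[m]=1;_,L,S,_=cv2.connectedComponentsWithStats(im.reshape(b-a,e-c))
            for j in range(1,len(S)):
                if S[j,4]>8: W=P[L.ravel()==j];print(lo,S[j],W.mean(0).round(4),W.min(0).round(4),W.max(0).round(4))
E
```

```text
top ((0.5000259280204773, -0.22585909068584442), (0.17031799256801605, 0.16022370755672455), 17.549184799194336) 0.0611166767911769
0.1 [48 51  9 11 70] [ 0.4949 -0.2112  0.1225] [ 0.4879 -0.2201  0.1018] [ 0.5044 -0.2033  0.13  ]
0.115 [48 51  9 10 59] [ 0.4958 -0.2113  0.1255] [ 0.4879 -0.2195  0.1165] [ 0.5044 -0.2033  0.1316]
0.115 [86 60  7  4 10] [ 0.4791 -0.2869  0.1334] [ 0.4753 -0.2919  0.131 ] [ 0.4822 -0.2793  0.1348]
0.115 [71 62 24 12 90] [ 0.4669 -0.2689  0.1323] [ 0.4559 -0.2958  0.1164] [ 0.4781 -0.2484  0.135 ]
scene ((0.5000842809677124, -0.22732512652873993), (0.1698022484779358, 0.16246318817138672), 17.75533103942871) 0.06004293943575208
0.1 [ 71  17  10  18 143] [ 0.5011 -0.2148  0.1166] [ 0.4915 -0.2217  0.1001] [ 0.5071 -0.2051  0.1289]
0.1 [27 19 23 16 40] [ 0.4767 -0.2783  0.1276] [ 0.4662 -0.2983  0.123 ] [ 0.4833 -0.2483  0.1297]
0.115 [ 26  14  24  21 143] [ 0.4745 -0.2757  0.1315] [ 0.462  -0.2989  0.123 ] [ 0.4839 -0.2483  0.135 ]
0.115 [71 17 10 11 83] [ 0.5002 -0.2141  0.1231] [ 0.4915 -0.2211  0.1151] [ 0.5069 -0.2053  0.1289]
```

```bash
cat >>h.py <<'E'
from scipy.spatial.transform import Rotation as Ro
from bench import readout
C=np.array([.5,-.2265,0]);RB=Ro.from_euler('z',17.6,degrees=True)
def go(bx,yaw=17.6):
    "box-frame TCP target (m) -> slide cm, rotvec"
    s=readout.read_state();T=C+RB.apply(bx)
    R0=Ro.from_euler('xyz',s['tcp_rot'],degrees=True);R1=Ro.from_euler('xyz',[180,0,yaw],degrees=True)
    print(bx,'slide',(R0.inv().apply(T-s['position'])*100).round(2),'rot',(R0.inv()*R1).as_rotvec().round(3),
     'now box',RB.inv().apply(s['position']-C).round(4),'F',s['wrist_force'].round(1),'t',s['time'],s['q'].round(0))
E
python3 -c "
from h import *
go([.002,.012,.24])"
```

```text
[0.002, 0.012, 0.24] slide [-54.14 -56.54  -1.87] rot [-1.000e-03  2.000e-03  2.365e+00] now box [0.0124 0.7947 0.2203] F [-0.6 -0.2 -0.5] t 0.1 [ 60.   5.  71.  -0. 104.  -3.]
```

Call:
send_rows --slide '[[0, 0, -2], [-54.14, -56.54, -2], [-54.14, -56.54, -2], [-54.14, -56.54, -2], [-54.14, -56.54, -2], [-54.14, -56.54, -2], [-54.14, -56.54, -2], [-54.14, -56.54, -2], [-54.14, -56.54, -2], [-54.14, -56.54, -2]]' --rotation '[[0, 0, 0], [0, 0, 2.365], [0, 0, 2.365], [0, 0, 2.365], [0, 0, 2.365], [0, 0, 2.365], [0, 0, 2.365], [0, 0, 2.365], [0, 0, 2.365], [0, 0, 2.365]]' --claw '[8, 4, 4, 4, 4, 4, 4, 4, 4, 4]' --grip_force 30

```text
time: 1.35
position: [0.4347, -0.0054, 0.2412]
tcp_rot: [180.0, -0.0, 56.0]
wrist_force: [0.4, 1.3, -0.2]
finger_gap: 0.468
finger_force: 0.0
```

```bash
python3 -c "
from h import *
go([.002,.012,.24])"
```

```text
[0.002, 0.012, 0.24] slide [-13.79  16.96   0.11] rot [ 0.    -0.     0.671] now box [0.0046 0.2305 0.2412] F [ 0.4  1.3 -0.2] t 1.35 [ -5. -20.  92.   0. 108.  29.]
```

Call:
send_rows --slide '[[-13.8, 17, 0], [-13.8, 17, 0], [-13.8, 17, 0], [-13.8, 17, 0], [-13.8, 17, 0], [-13.8, 17, 0], [-13.8, 17, 0]]' --rotation '[[0, 0, 0.671], [0, 0, 0.671], [0, 0, 0.671], [0, 0, 0.671], [0, 0, 0.671], [0, 0, 0.671], [0, 0, 0.671]]' --claw '[4, 4, 4, 4, 4, 4, 4]'

```text
time: 2.22
position: [0.4998, -0.2112, 0.2417]
tcp_rot: [180.0, -0.0, 18.1]
wrist_force: [0.2, 0.4, 0.6]
finger_gap: 0.469
finger_force: 0.0
```

```bash
python3 - <<'E'
from h import *
go([.002,.012,.122])
p,d=imaging.read_camera("scene");cv2.imwrite("pics/s1.png",cv2.resize(p[150:400,200:440,::-1],(576,600)))
E
```

```text
[0.002, 0.012, 0.122] slide [-0.25  0.26 11.97] rot [ 0.    -0.     0.008] now box [0.0044 0.0146 0.2417] F [0.2 0.4 0.6] t 2.225 [-27.  -3.  77.   0. 106.  45.]
```

View pics/s1.png

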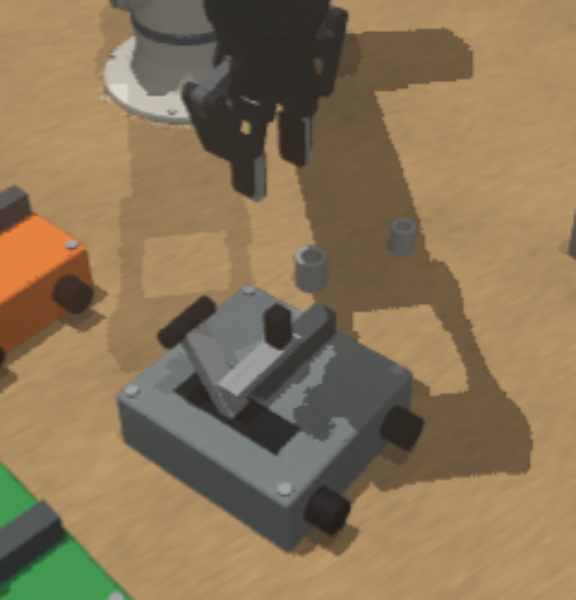

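The jaws at crop (250,185)/(300,155) straddle the knob at (278,322) along the bar direction. I'll descend and grip.

Call:
send_rows --slide '[[-0.2, 0.2, 4], [-0.2, 0.2, 8], [-0.2, 0.2, 10.5], [-0.2, 0.2, 11.9], [-0.2, 0.2, 11.9], [-0.2, 0.2, 11.9], [-0.2, 0.2, 11.9], [-0.2, 0.2, 11.9], [-0.2, 0.2, 11.9], [-0.2, 0.2, 11.9]]' --rotation '[[0, 0, 0], [0, 0, 0], [0, 0, 0], [0, 0, 0], [0, 0, 0], [0, 0, 0], [0, 0, 0], [0, 0, 0], [0, 0, 0], [0, 0, 0]]' --claw '[4, 4, 4, 4, 4, 1, 1, 1, 1, 1]' --grip_force 25

```text
time: 3.52
position: [0.4985, -0.2149, 0.1224]
tcp_rot: [180.0, 0.0, 17.9]
wrist_force: [0.1, -0.2, -0.5]
finger_gap: 0.116
finger_force: 0.0
```

```bash
python3 -c "
from h import *
go([.002,.055,.122])"
```

```text
[0.002, 0.055, 0.122] slide [ 0.02 -4.35  0.04] rot [0.    0.    0.006] now box [0.0021 0.0115 0.1224] F [ 0.1 -0.2 -0.5] t 3.525 [-27.  -3.  89.  -0.  94.  45.]
```

```bash
python3 - <<'E'
from h import *
p,d=imaging.read_camera("scene");cv2.imwrite("pics/s2.png",cv2.resize(p[200:400,220:412,::-1],(576,600)))
E
```

```text
(no output)
```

View pics/s2.png

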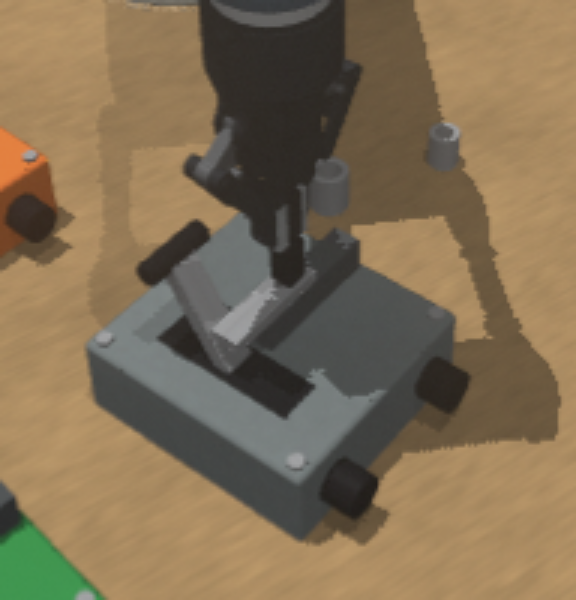

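```bash
python3 - <<'E'
from h import *
for n in("scene","top"):
    p,d=imaging.read_camera(n);X=cloud(n,p,d);B=RB.inv().apply((X-C).reshape(-1,3)).reshape(X.shape)
    m=(abs(B[...,0])<.06)&(abs(B[...,1]-.02)<.06)&(B[...,2]>.096)&(B[...,2]<.165)&(p.max(2)<75)
    for z in np.arange(.096,.165,.006):
        s=m&(abs(B[...,2]-z)<.003);Q=B[s]
        if len(Q):print(n,z.round(3),len(Q),Q[:,:2].min(0).round(3),Q[:,:2].max(0).round(3))
    if n=="scene":
        cv2.imwrite("pics/s3.png",cv2.convertScaleAbs(cv2.resize(p[240:310,280:350,::-1],(600,600),interpolation=cv2.INTER_NEAREST),alpha=2.2,beta=20))
E
```

```text
scene 0.096 14 [-0.006  0.005] [0.009 0.018]
scene 0.102 23 [-0.005  0.005] [0.01 0.02]
scene 0.108 28 [-0.006  0.004] [0.01  0.019]
scene 0.114 23 [-0.004  0.005] [0.009 0.02 ]
scene 0.12 25 [-0.004  0.005] [0.01  0.019]
scene 0.126 45 [-0.038 -0.039] [0.01  0.021]
scene 0.132 71 [-0.048 -0.04 ] [0.011 0.016]
scene 0.138 49 [-0.047 -0.039] [0.011 0.017]
scene 0.144 33 [-0.004 -0.01 ] [0.012 0.029]
scene 0.15 34 [-0.004 -0.011] [0.012 0.028]
scene 0.156 33 [-0.006 -0.01 ] [0.012 0.028]
scene 0.162 32 [ 0.002 -0.01 ] [0.012 0.027]
top 0.096 9 [-0.015 -0.035] [0.001 0.029]
top 0.102 5 [-0.005  0.012] [0.    0.023]
top 0.108 7 [-0.006  0.008] [0.002 0.023]
top 0.114 3 [-0.006  0.015] [-0.003  0.023]
top 0.12 3 [-0.006  0.011] [-0.006  0.022]
top 0.126 9 [-0.05 -0.04] [-0.003  0.023]
top 0.132 5 [-0.05  -0.039] [-0.008  0.015]
top 0.138 4 [-0.049 -0.04 ] [-0.047 -0.035]
top 0.144 6 [-0.009  0.018] [-0.004  0.027]
top 0.15 5 [-0.009  0.016] [-0.002  0.029]
top 0.156 4 [-0.009  0.017] [-0.002  0.029]
top 0.162 1 [-0.009  0.019] [-0.009  0.019]
```

View pics/s3.png

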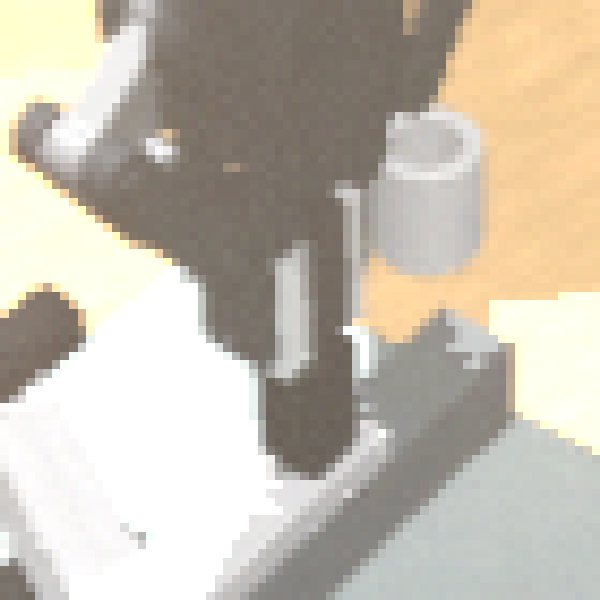

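The closed fingertips end at the knob's top (z ≈ 0.127) rather than around it. The real tips are about 3 cm higher than I assumed. I'll open, go down 2 cm more and grip again.

Call:
send_rows --slide '[[0, 0, -0.3], [0, 0, -0.3], [0, 0, -0.3], [0, 0, 1], [0, 0, 2], [0, 0, 2], [0, 0, 2], [0, 0, 2], [0, 0, 2], [0, 0, 2]]' --rotation '[[0, 0, 0], [0, 0, 0], [0, 0, 0], [0, 0, 0], [0, 0, 0], [0, 0, 0], [0, 0, 0], [0, 0, 0], [0, 0, 0], [0, 0, 0]]' --claw '[4, 4, 4, 4, 4, 1, 1, 1, 1, 1]' --grip_force 25

```text
time: 4.92
position: [0.4978, -0.2145, 0.1012]
tcp_rot: [-179.9, 0.1, 17.9]
wrist_force: [-1.6, 1.7, -10.1]
finger_gap: 0.176
finger_force: 28.7
```

```bash
python3 -c "
from h import *
go([.002,.055,.122])"
```

```text
[0.002, 0.055, 0.122] slide [ 0.07 -4.3  -2.07] rot [-0.002  0.002  0.006] now box [0.0015 0.0121 0.1012] F [ -1.6   1.7 -10.1] t 4.925 [-27.  -3.  91.   0.  92.  45.]
```

Gripped at 15 mm. Now I'll draw the bar back.

Call:
send_rows --slide '[[0, -0.7, 0], [0, -1.4, 0], [0, -2.1, 0], [0, -2.8, 0], [0, -3.5, 0], [0, -4.1, 0], [0, -4.4, 0], [0, -4.4, 0], [0, -4.4, 0]]' --rotation '[[0, 0, 0], [0, 0, 0], [0, 0, 0], [0, 0, 0], [0, 0, 0], [0, 0, 0], [0, 0, 0], [0, 0, 0], [0, 0, 0]]' --claw '[1, 1, 1, 1, 1, 1, 1, 1, 1]'

```text
time: 6.05
position: [0.4844, -0.1724, 0.1013]
tcp_rot: [-179.9, 0.1, 18.0]
wrist_force: [0.1, -1.4, -25.4]
finger_gap: 0.178
finger_force: 26.9
```

```bash
python3 -c "
from h import *
go([.002,.055,.122])"
```

```text
[0.002, 0.055, 0.122] slide [ 0.05  0.12 -2.07] rot [-0.002  0.001  0.006] now box [0.0015 0.0563 0.1013] F [  0.1  -1.4 -25.4] t 6.05 [-23.  -7.  95.   0.  92.  49.]
```

Call:
send_rows --slide '[[0, 0, 0], [0, 0, 0], [0, 0, 0], [0, 0, -4], [0, 0, -8], [0, 0, -10], [0, 0, -10], [0, 0, -10]]' --rotation '[[0, 0, 0], [0, 0, 0], [0, 0, 0], [0, 0, 0], [0, 0, 0], [0, 0, 0], [0, 0, 0], [0, 0, 0]]' --claw '[4, 4, 4, 4, 4, 2, 0, 0]'

```text
time: 7.05
position: [0.4846, -0.1729, 0.2007]
tcp_rot: [-179.9, 0.1, 18.0]
wrist_force: [0.5, 0.1, -0.2]
finger_gap: 0.0
finger_force: 0.0
```

```bash
python3 - <<'E'
from h import *
go([-.088,-.035,.2]); go([-.088,-.035,.108])
p,d=imaging.read_camera("scene");cv2.imwrite("pics/s4.png",cv2.resize(p[200:400,220:412,::-1],(576,600)))
E
```

```text
[-0.088, -0.035, 0.2] slide [-9.01  9.03  0.07] rot [-0.002  0.002  0.006] now box [0.0015 0.0558 0.2007] F [ 0.5  0.1 -0.2] t 7.05 [-23.  -8.  86.   0. 103.  49.]
[-0.088, -0.035, 0.108] slide [-8.99  9.04  9.27] rot [-0.002  0.002  0.006] now box [0.0015 0.0558 0.2007] F [ 0.5  0.1 -0.2] t 7.05 [-23.  -8.  86.   0. 103.  49.]
```

View pics/s4.png

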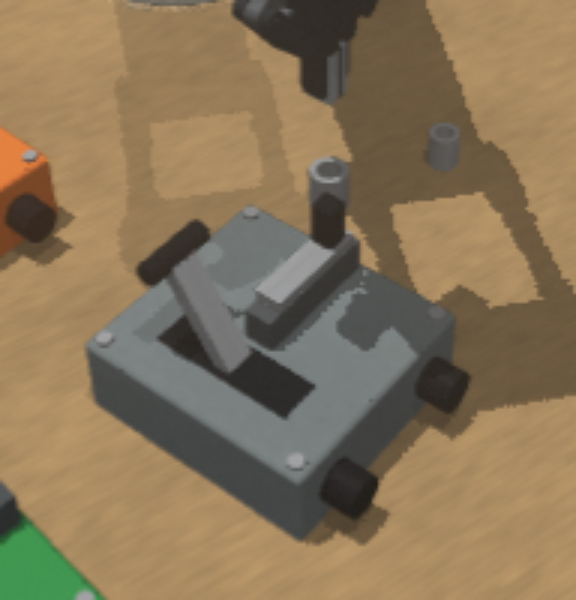

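The bar is fully drawn, with the knob at (328,215), and the lever is still off with its crossbar at (175,252). Next I'll move behind the lever.

Call:
send_rows --slide '[[-4.5, 4.5, 0], [-9, 9, 0], [-9, 9, 0], [-9, 9, 0], [-9, 9, 4], [-9, 9, 7.5], [-9, 9, 9.2], [-9, 9, 9.2]]' --rotation '[[0, 0, 0], [0, 0, 0], [0, 0, 0], [0, 0, 0], [0, 0, 0], [0, 0, 0], [0, 0, 0], [0, 0, 0]]' --claw '[0, 0, 0, 0, 0, 0, 0, 0]'

```text
time: 8.1
position: [0.427, -0.2851, 0.1091]
tcp_rot: [-179.9, 0.1, 18.0]
wrist_force: [0.1, 0.5, 1.4]
finger_gap: -0.0
finger_force: 0.0
```

Call:
send_rows --slide '[[1, 0, 0], [2, 0, 0], [3, 0, 0], [4, 0, 0], [5, 0, 0], [6, 0, 0], [7, 0, 0], [8, 0, 0], [8.5, 0, 0], [8.5, 0, 0]]' --rotation '[[0, 0, 0], [0, 0, 0], [0, 0, 0], [0, 0, 0], [0, 0, 0], [0, 0, 0], [0, 0, 0], [0, 0, 0], [0, 0, 0], [0, 0, 0]]' --claw '[0, 0, 0, 0, 0, 0, 0, 0, 0, 0]'

```text
time: 9.35
position: [0.5084, -0.2598, 0.11]
tcp_rot: [-180.0, -0.0, 18.0]
wrist_force: [-0.5, 0.3, 0.1]
finger_gap: -0.001
finger_force: 0.0
```

```bash
python3 - <<'E'
from h import *
go([.017,-.035,.108])
p,d=imaging.read_camera("scene");cv2.imwrite("pics/s5.png",cv2.resize(p[200:400,220:412,::-1],(576,600)))
E
```

```text
[0.017, -0.035, 0.108] slide [1.91 0.09 0.2 ] rot [-0.001 -0.     0.007] now box [-0.0021 -0.0342  0.11  ] F [-0.5  0.3  0.1] t 9.35 [-31.   1.  86.   0.  93.  42.]
```

View pics/s5.png

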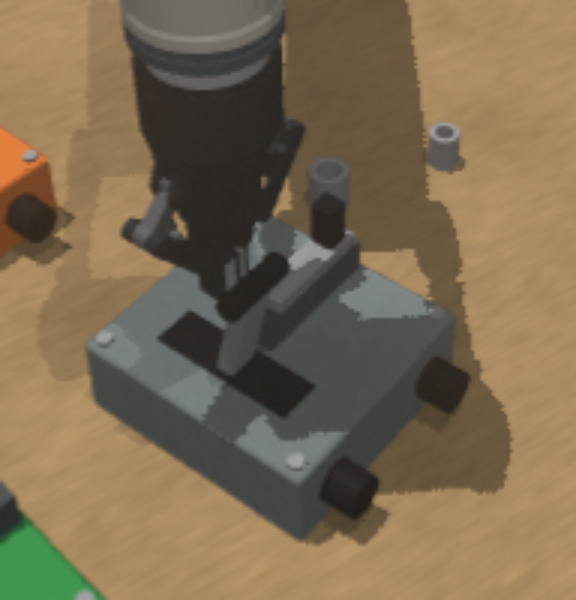

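The lever follows, with the crossbar now at (253,287) and slightly past vertical. I'll keep pushing.

Call:
send_rows --slide '[[0.5, 0, 0], [1, 0, 0], [1.4, 0, 0], [1.8, 0, 0], [2.1, 0, 0], [2.4, 0, 0], [2.4, 0, 0]]' --rotation '[[0, 0, 0], [0, 0, 0], [0, 0, 0], [0, 0, 0], [0, 0, 0], [0, 0, 0], [0, 0, 0]]' --claw '[0, 0, 0, 0, 0, 0, 0]'

```text
time: 10.28
position: [0.5312, -0.2526, 0.1105]
tcp_rot: [180.0, -0.0, 18.0]
wrist_force: [0.3, -0.0, 0.2]
finger_gap: 0.001
finger_force: 0.0
```

```bash
cat >lev.py <<'E'
from h import *
go([.017,-.035,.108])
for n in ("scene","top"):
    p,d=imaging.read_camera(n);X=cloud(n,p,d);B=RB.inv().apply((X-C).reshape(-1,3)).reshape(X.shape)
    m=(B[...,0]>.01)&(B[...,0]<.08)&(abs(B[...,1]+.035)<.03)&(B[...,2]>.1)&(B[...,2]<.145)&(p.max(2)<75)
    for sl in((-.062,-.052),(-.018,-.008)):
        Q=B[m&(B[...,1]>sl[0])&(B[...,1]<sl[1])]
        if len(Q):print(n,sl,len(Q),Q.min(0).round(3),Q.max(0).round(3),np.median(Q,0).round(3))
E
python3 lev.py
```

```text
[0.017, -0.035, 0.108] slide [-0.49  0.06  0.25] rot [ 0.    -0.001  0.006] now box [ 0.0219 -0.0344  0.1105] F [ 0.3 -0.   0.2] t 10.275 [-29.   4.  83.   0.  93.  43.]
scene (-0.062, -0.052) 69 [ 0.035 -0.062  0.124] [ 0.05  -0.052  0.137] [ 0.044 -0.058  0.132]
scene (-0.018, -0.008) 27 [ 0.035 -0.018  0.128] [ 0.05  -0.01   0.138] [ 0.045 -0.015  0.134]
```

Nearly at the stop, at about 1.15 rad. I'll push on until the force shows it.

Call:
send_rows --slide '[[0.2, 0, 0], [0.4, 0, 0], [0.6, 0, 0], [0.6, 0, 0]]' --rotation '[[0, 0, 0], [0, 0, 0], [0, 0, 0], [0, 0, 0]]' --claw '[0, 0, 0, 0]'

```text
time: 10.88
position: [0.5351, -0.2515, 0.1102]
tcp_rot: [-180.0, 0.2, 17.9]
wrist_force: [-7.0, -1.3, 0.9]
finger_gap: 0.002
finger_force: 3.5
```

```bash
python3 lev.py
```

```text
[0.017, -0.035, 0.108] slide [-0.89  0.06  0.22] rot [-0.001  0.004  0.005] now box [ 0.0259 -0.0344  0.1102] F [-7.  -1.3  0.9] t 10.875 [-28.   4.  83.  -0.  93.  44.]
scene (-0.062, -0.052) 71 [ 0.037 -0.061  0.12 ] [ 0.052 -0.052  0.135] [ 0.046 -0.059  0.13 ]
scene (-0.018, -0.008) 27 [ 0.039 -0.017  0.123] [ 0.052 -0.01   0.136] [ 0.048 -0.015  0.132]
```

The end stop is reached. Back off and rise.

Call:
send_rows --slide '[[-1, 0, 0], [-2.5, 0, 0], [-4, 0, 0], [-5, 0, -4], [-5, 0, -8], [-5, 0, -12], [-5, 0, -12], [-5, 0, -12]]' --rotation '[[0, 0, 0], [0, 0, 0], [0, 0, 0], [0, 0, 0], [0, 0, 0], [0, 0, 0], [0, 0, 0], [0, 0, 0]]' --claw '[0, 0, 0, 0, 0, 0, 0, 0]'

```text
time: 11.98
position: [0.4884, -0.2665, 0.2299]
tcp_rot: [-180.0, 0.0, 17.9]
wrist_force: [0.2, 0.4, -0.4]
finger_gap: -0.003
finger_force: 0.0
```

```bash
python3 lev.py; python3 - <<'E'
from h import *
p,d=imaging.read_camera("scene");cv2.imwrite("pics/s6.png",p[:,:,::-1])
E
```

```text
[0.017, -0.035, 0.108] slide [ 4.02  0.06 12.19] rot [-0.     0.     0.006] now box [-0.0232 -0.0346  0.2299] F [ 0.2  0.4 -0.4] t 11.975 [-32.  -1.  76.   0. 105.  40.]
scene (-0.062, -0.052) 69 [ 0.038 -0.062  0.12 ] [ 0.053 -0.052  0.135] [ 0.046 -0.059  0.13 ]
scene (-0.018, -0.008) 27 [ 0.039 -0.018  0.125] [ 0.052 -0.011  0.136] [ 0.048 -0.015  0.132]
top (-0.018, -0.008) 34 [ 0.038 -0.018  0.122] [ 0.052 -0.009  0.14 ] [ 0.044 -0.013  0.132]
```

View pics/s6.png

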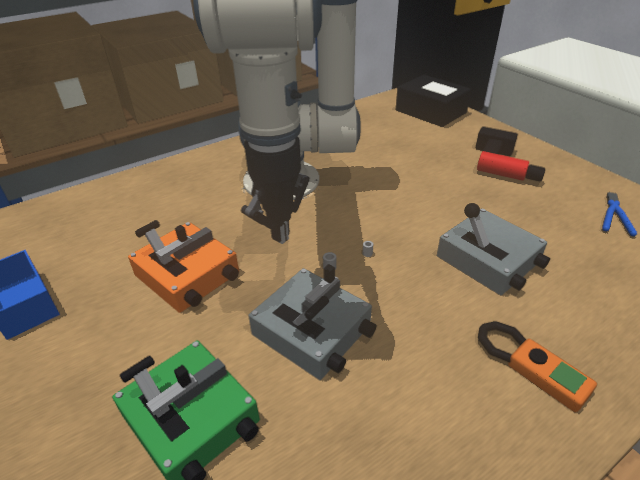

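The T crossbar, at about (322,293), is over at the +x stop, and both cameras agree. The knob at (329,272) is drawn back, the ball lever at (472,211) is untouched, and the gripper is clear.

```bash
python3 -c "
from bench import job
print(job.sign_off())"
```

```text
the job is handed in; nothing more can be done
None
```

The job is handed in: lock bar drawn back about 44 mm, T handle thrown to its end stop, ball-handled switch untouched, arm clear at about 12 s; sign-off returned no verdict.

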